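# Count out bearing balls on a rocking pocket board

### The arm

A 6-joint arm with a two-finger parallel gripper is mounted at the origin on the work surface; the furniture and walls round the work are solid. World frame = base frame: x ahead of the robot, y to its left, z up, the work surface at z = 0. Lengths are in m, angles in rad, forces in N, time in s.
With the tool pointing down it reaches from about 0.325 to 0.85 m from the base axis. Payload 15.5 kg.
Tool frame: the origin (TCP) lies midway between the tips of the shut fingers; the grasp point (between the pads) lies grip_point_offset behind it (grip_point_offset is the distance from the TCP to the grasp point, in m); z points along the fingers, y is the line along which they close (so a half turn about z gives the same grasp; the last joint's range is limited). The gripper opens to 91 mm and grips with 3 to 60 N. Pads are 32 mm wide; open, the fingers measure 118 mm over their backs; the gripper's body (76 mm by 178 mm) begins 60 mm behind the grasp point.
Start: joints at [-1.438, 0.494, 1.345, -0, 1.302, -0.096], TCP at [0.142, -0.609, 0.214] pointing down, gripper open.
Joint ranges: [-2.91, 2.91], [-0.82, 2.16], [0.22, 2.67], [-1.22, 4.37], [0.12, 2.79], [-3.08, 3.08]. Speed limits (rad/s): [1.89, 1.89, 2.57, 3.01, 3.01, 3.01].

### API

Orientations are given as a unit quaternion [x, y, z, w].
In Python, from bench import get_state, grab_frame, get_calibration, close_job, search_frame, grip_point_offset gives the robot as it stands.
- The arm moves only by the tool apply_moves, never from a script. Its argument "commands" is a list of rows, each a list of 7 numbers: the shift along the tool's x, y, z in units of 40 mm (1.0 is 40 mm), then the turn, a rotation vector about the tool's x, y, z in units of 5 degrees (1.0 is 5 degrees), then the finger opening in mm, from 0 to 91.2. In form: [[dx, dy, dz, rx, ry, rz, jaw], ...]. A call has exactly 5 rows; each row is the pose to reach, as a shift and turn from the pose commanded when the call began, along the tool's axes at that moment; what a row does not reach only later rows make up. A row lasts 1/12 s, in which the tool goes at most 41.7 mm and 7.16 degrees, less where a joint would pass 70% of its speed; a pose out of reach is approached as far as the arm can. A call with a gripper value outside its range is refused whole. The fingers move at their own pace and stop on an object; "squeeze" is the grip in N (left out, the last holds). Time passes only in rows, so rows that repeat a pose let the fingers close, or fill a call up. It gives the time, the measured TCP pose, the force, the opening and the grip force at its end, in the units of the state.
- get_state(): the state, without advancing time (a new reading comes with each control period).
- grab_frame(name): name is "side" or "top"; returns (picture, depth): 480x640x3 uint8, red, green, blue; 480x640 float32, m along the optical axis (not along the pixel's ray), 0 where there is no reading.
- get_calibration(name): a dict with "K" (3x3 intrinsics, pixels), "R" (3x3) and "t" (3): a world point X has camera coordinates R X + t. Camera axes: x right, y down, z forward; pixel columns grow to the right and rows downward; lengths in m; the calibration is good to about 2 mm. A picture is of the moment at which its call begins. get_calibration takes no time and is no camera call.
- close_job(): hands the job in; it is judged then, once.
Trained networks look in the newest picture that a camera, given by its name, has taken for a name from the list of things; names that differ only in an ending like _2 or _b are one class to them, and where a whole thing is asked for, a point or a joint stands for the part that bears it (a point fixed in the world has none). Each returns a list of dicts, best first, with "score" (0 to 1); they miss things now and then, are a little off and sometimes report something else, mostly with a low value. They report only what shows in the picture. A call takes as long as a camera call.
- search_frame(query, camera): "location" ([x, y, z] in m, in world coordinates, good to about 4 mm: the middle of the surface that is visible of it).
The state is a dict: "time": time; "joint_pos": joint angles; "dq": joint speeds; "joint_efforts": joint torques, N m; "tcp_pos": TCP position; "eef_rot": TCP orientation; "wrist_force": force on the tool from outside, world axes, zero at the start; "ft_torque": the same for the moment, N m; "grip_width": finger opening in m; "grasp_force": force on a finger pad.
Only numpy, scipy, OpenCV 4.12 (cv2) and the standard library are available. Lean on these libraries where they do the work, as an engineer would, in place of code of your own. Each camera call takes 0.05 s, during which the arm holds its last target. There are 200 camera calls.

### The job

Count out three bearing balls on the rocking board. Press its raised end all the way down and leave it down until all the balls have run out of the channel into the pockets and on to the far end; then press the other end all the way down so that the excess rolls back, and leave the board lying like that with one ball in each of the three pockets and the spare ball in the channel.

Things in the scene. Friction and masses are not known exactly. Their poses are not given: they have to be found in the camera images.
- board (a joint): Tilt of the rocking board, a 226 mm long, 46 mm wide, 32 mm high aluminium bar that see-saws on a dark steel stand screwed to the bench. 0 rad: channel end down on its stop (29 degrees below level), as at the start; 0.50: level; 1.00: far end down on its stop. A light press (about 1 to 3 N) on an end rocks it; past the middle its own weight and the balls carry it on to the stop, where it stays when let go.
- board_pivot (a point): Middle of the board's pivot, 70 mm above the bench. The frame tilts with the board: x runs from channel end (-x) to far end (+x), y along the pivot, z out of the board's top (at z = 32 mm). An open lane, 18 mm wide, floor at z = 19.6 mm: channel x = -83 to -12, three square pockets 17 mm long at x = -3, 21, 46, plain floor to +83. A ball in a pocket (centre z = 12 mm) is about flush with the floor.
- bar_far (a point): Top middle of the far end's press bar, the end raised at the start: a dark half-round steel bar across the board, 46 mm long, 10 mm thick, standing 8 mm above the board's solid flat end; 98 mm from the pivot along +x and 40 mm above it in the board's frame. The pockets are nearer this end. The board's underside clears the bench at both stops; the stops are firm.
- bar_channel (a point): Top middle of the channel end's press bar, low at the start: the same kind of bar, 98 mm from the pivot along -x and 40 mm above it in the board's frame.
- ball_a_center (a point): Centre of one of four alike loose steel bearing balls, 16 mm in diameter, 17 g, that start in a row in the channel. A ball rolls over a full pocket; a fast one may skip an empty pocket and fill it on the way back. Any of them may end as the spare.
- ball_b_center (a point): Centre of one of four alike loose steel bearing balls, 16 mm in diameter, 17 g, that start in a row in the channel. A ball rolls over a full pocket; a fast one may skip an empty pocket and fill it on the way back. Any of them may end as the spare.
- ball_c_center (a point): Centre of one of four alike loose steel bearing balls, 16 mm in diameter, 17 g, that start in a row in the channel. A ball rolls over a full pocket; a fast one may skip an empty pocket and fill it on the way back. Any of them may end as the spare.
- ball_d_center (a point): Centre of one of four alike loose steel bearing balls, 16 mm in diameter, 17 g, that start in a row in the channel. A ball rolls over a full pocket; a fast one may skip an empty pocket and fill it on the way back. Any of them may end as the spare.

How it is judged:
On the way:
1. the board is tipped onto its far end and all four balls have run out of the channel into the pockets or past them (value of joint board above 0.85 rad and x of each of ball_a_center, ball_b_center, ball_c_center, ball_d_center in the frame of board_pivot above -0.012 m and z of ball_a_center in the frame of board_pivot between 0 and 0.04 m and z of ball_b_center in the frame of board_pivot between 0 and 0.04 m and z of ball_c_center in the frame of board_pivot between 0 and 0.04 m and z of ball_d_center in the frame of board_pivot between 0 and 0.04 m), for 0.2 s.
At the end, for the whole second after the job is handed in: The board rests with its channel end down (joint below 0.1 rad), one ball in each of the three pockets (three balls sunk below the lane floor, their centres 0 to 18 mm above the pivot in the board's frame), the fourth ball on the floor of the channel, the board no longer turning (below 0.1 rad/s) (value of joint board below 0.1 rad and velocity of joint board between -0.1 and 0.1 rad/s and ((x of ball_a_center in the frame of board_pivot between -0.09 and -0.018 m and z of ball_a_center in the frame of board_pivot between 0.02 and 0.04 m and z of ball_b_center in the frame of board_pivot between 0 and 0.018 m and z of ball_c_center in the frame of board_pivot between 0 and 0.018 m and z of ball_d_center in the frame of board_pivot between 0 and 0.018 m) or (x of ball_b_center in the frame of board_pivot between -0.09 and -0.018 m and z of ball_b_center in the frame of board_pivot between 0.02 and 0.04 m and z of ball_a_center in the frame of board_pivot between 0 and 0.018 m and z of ball_c_center in the frame of board_pivot between 0 and 0.018 m and z of ball_d_center in the frame of board_pivot between 0 and 0.018 m) or (x of ball_c_center in the frame of board_pivot between -0.09 and -0.018 m and z of ball_c_center in the frame of board_pivot between 0.02 and 0.04 m and z of ball_a_center in the frame of board_pivot between 0 and 0.018 m and z of ball_b_center in the frame of board_pivot between 0 and 0.018 m and z of ball_d_center in the frame of board_pivot between 0 and 0.018 m) or (x of ball_d_center in the frame of board_pivot between -0.09 and -0.018 m and z of ball_d_center in the frame of board_pivot between 0.02 and 0.04 m and z of ball_a_center in the frame of board_pivot between 0 and 0.018 m and z of ball_b_center in the frame of board_pivot between 0 and 0.018 m and z of ball_c_center in the frame of board_pivot between 0 and 0.018 m))); the robot touches nothing.
It also fails if it takes over 43 s, if anything falls off the work surface, if the arm or the gripper's body presses on something with over 40 N, if the wrist force passes 120 N, or if a joint passes its speed limit or range.

## Working session

There is one attempt and no reset: what is moved stays moved. The work goes in short steps, Python scripts to look and compute and a tool call to move; the robot and the scene stay as the last step left them, time stands still between calls to the robot, and variables do not carry over. Pictures are saved under pics/ and viewed, at most 10 in all, crops included, and the job is handed in when it is done.

Besides the shell and the picture viewer there is one more tool, called after "Emit:" as name(argument=value, ...), one argument or row to a line, values as JSON. apply_moves: Moves the arm, as the interface text tells. Its arguments: {"type":"object","properties":{"commands":{"type":"array","items":{"type":"array","items":{"type":"number"}}},"squeeze":{"type":"number"}},"required":["commands"]}

```bash
mkdir -p pics
python3 - <<'E'
from bench import *
import cv2
s=get_state();print(s['time'],s['tcp_pos'],s['eef_rot'],s['grip_width'],grip_point_offset)
ims=[]
for c in("top","side"):
    p,d=grab_frame(c);ims.append(cv2.resize(p[:,:,::-1],(400,300)) if 0 else p[:,:,::-1])
    cv2.imwrite(f"pics/{c}0.png",p[:,:,::-1])
    for q in("bar_far","bar_channel","board_pivot","ball_a_center"):
        for r in search_frame(q,c)[:4]: print(c,q,[round(float(v),3) for v in r["location"]],round(r["score"],2))
E
```

```text
0.0 [ 0.14172135 -0.60833541  0.21333827] [ 9.93461960e-01  1.14162033e-01 -7.51158092e-06 -6.02924533e-04] 0.09127584152276616 0.0188
top bar_far [0.537, -0.057, 0.097] 0.87
top board_pivot [0.536, -0.058, 0.099] 0.65
top ball_a_center [0.469, -0.107, 0.061] 0.56
side bar_far [0.526, -0.074, 0.086] 0.59
side bar_channel [0.525, -0.08, 0.089] 0.8
side board_pivot [0.527, -0.079, 0.09] 0.64
side ball_a_center [0.468, -0.113, 0.059] 0.55
```

View pics/top0.png

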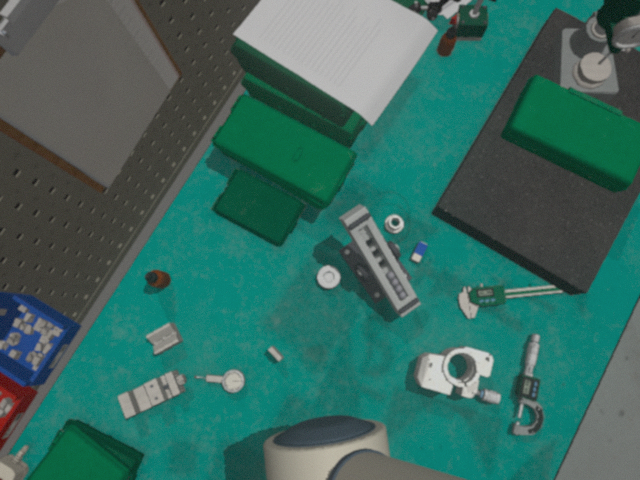

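View pics/side0.png

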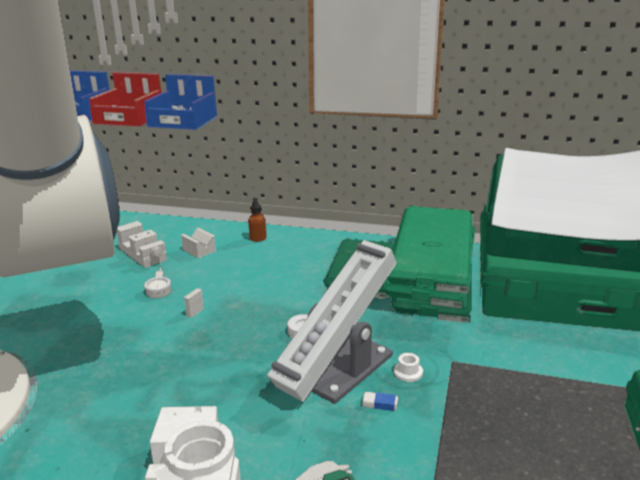

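The top view shows the board from about (355,213), the raised far end, to (405,308), the low channel end. In the side view those ends are at (377,252) and (287,380). The balls lie in the low end.

Run:
```python
import cv2,numpy as np
a=cv2.imread("pics/top0.png")[195:325,325:435];b=cv2.imread("pics/side0.png")[235:405,260:400]
a=cv2.resize(a,None,fx=4,fy=4,interpolation=2);b=cv2.resize(b,None,fx=520/170,fy=520/170,interpolation=2)
b=b[:520,:350] if 0 else b[:,:360]
cv2.imwrite("pics/c0.png",np.hstack([a,b]))
```

```text
(no output)
```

View pics/c0.png

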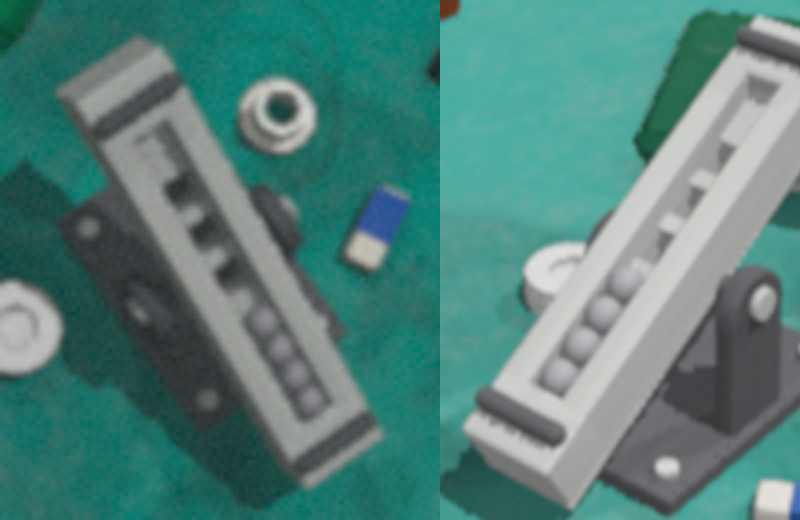

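The crop shows the far bar's middle at top-view pixel (359.5,221.5) and the channel bar's at (408.7,306.5). Four balls lie in the channel.

```bash
cat > h.py <<'E'
import numpy as np
from bench import *
from scipy.spatial.transform import Rotation as Ro
def ray(c,u,v,z):
    k=get_calibration(c);R=np.array(k["R"]);t=np.array(k["t"]);o=-R.T@t
    d=R.T@np.linalg.solve(np.array(k["K"]),[u,v,1]);return o+d*(z-o[2])/d[2]
def rel(p):
    s=get_state();return Ro.from_quat(s["eef_rot"]).inv().apply(np.array(p)-s["tcp_pos"])/.04
E
python3 - <<'E'
from h import *
f=ray("top",359.5,221.5,.1525);c=ray("top",408.7,306.5,.0575)
print(f,c,ray("side",286.8,371,.0575),np.linalg.norm((f-c)[:2]))
u=(f-c)[:2]/np.linalg.norm((f-c)[:2]);print(u,np.degrees(np.arctan2(u[1],u[0])))
pv=(f[:2]-.0663*u+c[:2]+.1051*u)/2;print("pivot",pv)
for n,x,z in(("far",.0663,.18),("farlow",.1051,.0575),("ch",-.0663,.18),("chlow",-.1051,.0575)):
    p=[*(pv+x*u),z];print(n,np.round(p,4),np.round(rel(p),3))
R=Ro.from_quat(get_state()["eef_rot"]).as_matrix();print(R.round(3))
y=R[:2,1];print("yaw err of y vs board axis",np.degrees(np.arctan2(u[0]*y[1]-u[1]*y[0],u@y)))
E
```

```text
[ 0.58937929 -0.02340496  0.1525    ] [ 0.44713706 -0.11998201  0.0575    ] [ 0.45095426 -0.12447189  0.0575    ] 0.17193015547701096
[0.82732564 0.5617226 ] 34.1750108238943
pivot [ 0.53430829 -0.06079606]
far [ 0.5892 -0.0236  0.18  ] [ 14.212 -11.71    0.848]
farlow [ 0.6213 -0.0018  0.0575] [ 15.117 -12.058   3.911]
ch [ 0.4795 -0.098   0.18  ] [ 11.118 -10.518   0.848]
chlow [ 0.4474 -0.1198  0.0575] [ 10.213 -10.17    3.911]
[[ 0.974  0.227 -0.   ]
 [ 0.227 -0.974  0.   ]
 [-0.    -0.    -1.   ]]
yaw err of y vs board axis -111.0650949070225
```

Run:
```python
from h import *
p,d=grab_frame("top");k=get_calibration("top");R=np.array(k["R"]);t=np.array(k["t"])
v,u=np.mgrid[:480,:640];P=np.stack([u,v,1+0*u],-1).reshape(-1,3)@np.linalg.inv(np.array(k["K"])).T*d.reshape(-1,1)
W=(P-t)@R;W=W[d.ravel()>0]
a=np.array([.8273,.5617]);b=np.array([-a[1],a[0]]);q=W[:,:2]-[.5343,-.0608]
X=q@a;Y=q@b
print("rows: along axis; cols: across -140..140 max z mm")
for x in np.arange(-.22,.26,.04):
    print(round(x,2),[int(1000*W[(abs(X-x)<.02)&(abs(Y-y)<.02),2].max(initial=0)) for y in np.arange(-.14,.15,.04)])
```

```text
rows: along axis; cols: across -140..140 max z mm
-0.22 [16, 6, 60, 62, 61, 57, 5, 478]
-0.18 [20, 17, 6, 5, 54, 6, 5, 5]
-0.14 [17, 16, 6, 5, 7, 7, 7, 5]
-0.1 [5, 6, 6, 67, 66, 6, 6, 5]
-0.06 [6, 12, 17, 89, 88, 14, 6, 6]
-0.02 [6, 17, 83, 108, 110, 84, 7, 6]
0.02 [73, 27, 83, 132, 130, 85, 21, 5]
0.06 [5, 26, 25, 156, 155, 18, 21, 5]
0.1 [7, 5, 7, 155, 156, 6, 7, 6]
0.14 [6, 5, 5, 83, 85, 47, 34, 35]
0.18 [176, 179, 85, 86, 87, 84, 37, 38]
0.22 [189, 193, 87, 86, 88, 86, 36, 37]
```

Emit:
apply_moves(
  commands=[
    [0.71,-0.585,0,0,0,-1.11,0],
    [1.42,-1.17,0,0,0,-2.22,0],
    [2.13,-1.755,0,0,0,-3.33,0],
    [2.84,-2.34,0,0,0,-4.44,0],
    [3.55,-2.925,0,0,0,-5.55,0],
  ],
)

```text
time: 0.97
tcp_pos: [0.2542, -0.4611, 0.214]
eef_rot: [0.936, 0.351, 0.0, 0.0]
wrist_force: [-0.4, -0.2, -0.1]
grip_width: 0.0609
grasp_force: 0.0
```

Emit:
apply_moves(
  commands=[
    [0.9,-0.187,0,0,0,-1.11,0],
    [1.8,-0.374,0,0,0,-2.22,0],
    [2.7,-0.561,0,0,0,-3.33,0],
    [3.6,-0.748,0,0,0,-4.44,0],
    [4.5,-0.935,0,0,0,-5.55,0],
  ],
)

```text
time: 1.38
tcp_pos: [0.366, -0.315, 0.2142]
eef_rot: [0.825, 0.565, 0.0, 0.0]
wrist_force: [0.9, -0.2, -0.1]
grip_width: 0.0275
grasp_force: 0.0
```

Emit:
apply_moves(
  commands=[
    [0.884,0.254,0,0,0,-1.11,0],
    [1.768,0.508,0,0,0,-2.22,0],
    [2.65,0.762,0,0,0,-3.33,0],
    [3.54,1.016,0,0,0,-4.44,0],
    [4.42,1.27,0,0,0,-5.55,0],
  ],
)

```text
time: 1.8
tcp_pos: [0.4779, -0.1687, 0.2141]
eef_rot: [0.665, 0.747, 0.0, 0.0]
wrist_force: [1.0, -0.8, 0.3]
grip_width: 0.0004
grasp_force: 0.0
```

```bash
cat >> h.py <<'E'
pv=np.array([.5353,-.0618]);u=np.array([.8273,.5617])
def to(x,z):
    s=get_state();R=Ro.from_quat(s["eef_rot"]).as_matrix();y=R[:2,1]
    print(round(s["time"],2),np.round(s["tcp_pos"],4),"F",np.round(s["wrist_force"],1),"rel",np.round(rel([*(pv+x*u),z]),3),"tilt",R[2].round(3),"rz",round(np.degrees(np.arctan2(u[0]*y[1]-u[1]*y[0],u@y))/5,2),"along",round(float((s["tcp_pos"][:2]-pv)@u),4))
E
python3 -c "
from h import *
to(.0663,.18)"
```

```text
1.8 [ 0.4779 -0.1687  0.2141] F [ 1.  -0.8  0.3] rel [3.256 3.204 0.854] tilt [-0.  0. -1.] rz -5.51 along -0.1076
```

Emit:
apply_moves(
  commands=[
    [0.65,0.64,0.1,0,0,-1.1,0],
    [1.3,1.28,0.2,0,0,-2.2,0],
    [1.95,1.92,0.4,0,0,-3.3,0],
    [2.6,2.56,0.55,0,0,-4.4,0],
    [3.26,3.2,0.6,0,0,-5.5,0],
  ],
)

```text
time: 2.22
tcp_pos: [0.5903, -0.0249, 0.1891]
eef_rot: [0.468, 0.884, -0.0, -0.0]
wrist_force: [0.2, -0.4, 0.1]
grip_width: 0.0008
grasp_force: 0.0
```

```bash
python3 -c "
from h import *
for i in range(3):to(.0663,.1525);grab_frame('side')"
```

```text
2.22 [ 0.5903 -0.0249  0.1891] F [ 0.2 -0.4  0.1] rel [0.008 0.002 0.915] tilt [ 0.001 -0.001 -1.   ] rz -0.01 along 0.0662
2.27 [ 0.5938 -0.0204  0.1891] F [-0.3  6.6 -0.9] rel [-0.035 -0.136  0.915] tilt [ 0.001  0.002 -1.   ] rz 0.11 along 0.0717
2.32 [ 0.5922 -0.0228  0.1893] F [ 0.4 -1.1 -0.1] rel [-0.009 -0.068  0.92 ] tilt [ 0.     0.001 -1.   ] rz 0.03 along 0.069
```

Emit:
apply_moves(
  commands=[
    [0,0,0.25,0,0,0,0],
    [0,0,0.5,0,0,0,0],
    [0,0,0.7,0,0,0,0],
    [0,0,0.8,0,0,0,0],
    [0,0,0.85,0,0,0,0],
  ],
)

```text
time: 2.78
tcp_pos: [0.5889, -0.0272, 0.1548]
eef_rot: [0.471, 0.882, -0.0, -0.001]
wrist_force: [-0.6, 0.4, 0.3]
grip_width: 0.0003
grasp_force: 0.0
```

Emit:
apply_moves(
  commands=[
    [0,0.08,0.1,0,0,0,0],
    [0,0.17,0.22,0,0,0,0],
    [0,0.28,0.34,0,0,0,0],
    [0,0.38,0.45,0,0,0,0],
    [0,0.46,0.57,0,0,0,0],
  ],
)

```text
time: 3.2
tcp_pos: [0.6058, -0.0161, 0.1329]
eef_rot: [0.47, 0.882, 0.0, 0.0]
wrist_force: [1.5, 0.6, 3.2]
grip_width: 0.0008
grasp_force: 1.0
```

```bash
python3 -c "
from h import *
import cv2
to(.0896,.126)
p,d=grab_frame('side');cv2.imwrite('pics/s1.png',p[150:450,200:500,::-1])"
```

```text
3.2 [ 0.6058 -0.0161  0.1329] F [1.5 0.6 3.2] rel [0.046 0.138 0.171] tilt [-0.001  0.001 -1.   ] rz -0.06 along 0.084
```

View pics/s1.png

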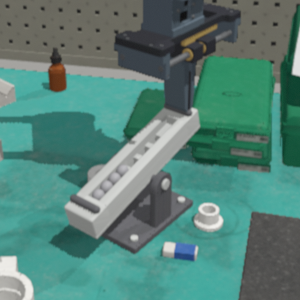

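The side view shows the fingers on the far bar at crop (180,110). The board is partly rocked and the balls are still in the channel.

Emit:
apply_moves(
  commands=[
    [0,0.09,0.11,0,0,0,0],
    [0,0.16,0.22,0,0,0,0],
    [0,0.22,0.33,0,0,0,0],
    [0,0.28,0.44,0,0,0,0],
    [0,0.33,0.56,0,0,0,0],
  ],
)

```text
time: 3.67
tcp_pos: [0.6161, -0.0089, 0.1102]
eef_rot: [0.471, 0.882, -0.0, -0.0]
wrist_force: [-0.3, 0.4, 0.2]
grip_width: 0.0
grasp_force: 0.4
```

Emit:
apply_moves(
  commands=[
    [0,0.04,0.13,0,0,0,0],
    [0,0.08,0.26,0,0,0,0],
    [0,0.12,0.39,0,0,0,0],
    [0,0.15,0.52,0,0,0,0],
    [0,0.17,0.65,0,0,0,0],
  ],
)

```text
time: 4.08
tcp_pos: [0.6217, -0.0052, 0.0841]
eef_rot: [0.471, 0.882, -0.0, -0.0]
wrist_force: [0.0, -0.4, 0.8]
grip_width: 0.0005
grasp_force: 0.1
```

Emit:
apply_moves(
  commands=[
    [0,0.01,0.13,0,0,0,0],
    [0,0.02,0.26,0,0,0,0],
    [0,0.02,0.39,0,0,0,0],
    [0,0.01,0.5,0,0,0,0],
    [0,0,0.6,0,0,0,0],
  ],
)

```text
time: 4.5
tcp_pos: [0.6215, -0.0053, 0.0602]
eef_rot: [0.471, 0.882, -0.0, -0.0]
wrist_force: [-0.2, -0.3, 0.2]
grip_width: 0.0002
grasp_force: 0.0
```

```bash
python3 -c "
from h import *
import cv2
to(.1051,.0575)
p,d=grab_frame('side');cv2.imwrite('pics/s2.png',cv2.resize(p[180:400,240:460,::-1],None,fx=2,fy=2,interpolation=2))"
```

```text
4.5 [ 0.6215 -0.0053  0.0602] F [-0.2 -0.3  0.2] rel [0.041 0.051 0.067] tilt [ 0. -0. -1.] rz -0.06 along 0.1031
```

View pics/s2.png

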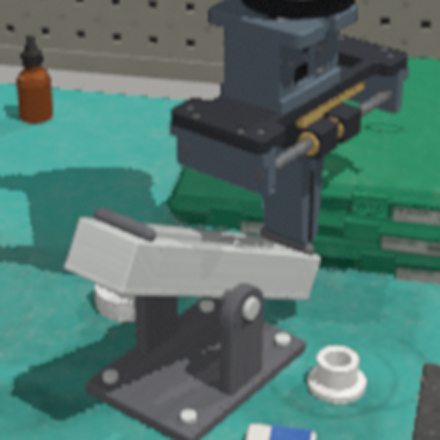

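The board is tipped with the far end down, and the fingers are at crop (290,235). I'll lift, look from the top, then go over the channel bar.

Emit:
apply_moves(
  commands=[
    [0,0,-0.5,0,0,0,0],
    [0,0,-1.3,0,0,0,0],
    [0,0,-2.1,0,0,0,0],
    [0,0,-2.9,0,0,0,0],
    [0,0,-3.4,0,0,0,0],
  ],
)

```text
time: 4.97
tcp_pos: [0.6225, -0.0054, 0.2002]
eef_rot: [0.471, 0.882, 0.001, 0.002]
wrist_force: [0.8, 0.6, 1.1]
grip_width: 0.0005
grasp_force: 0.0
```

Emit:
apply_moves(
  commands=[
    [0,-0.8,0,0,0,0,0],
    [0,-1.7,0,0,0,0,0],
    [0,-2.6,0,0,0,0,0],
    [0,-3.5,0,0,0,0,0],
    [0.02,-4.2,0,0,0,0,0],
  ],
)

```text
time: 5.38
tcp_pos: [0.4794, -0.0991, 0.1968]
eef_rot: [0.471, 0.882, -0.0, -0.0]
wrist_force: [0.6, 0.2, 1.0]
grip_width: 0.0004
grasp_force: 0.0
```

```bash
python3 -c "
from h import *
import cv2
p,d=grab_frame('top');q,d=grab_frame('side')
a=cv2.resize(p[195:325,325:435,::-1],None,fx=3.5,fy=3.5,interpolation=2);b=cv2.resize(q[195:325,255:365,::-1],None,fx=3.5,fy=3.5,interpolation=2)
cv2.imwrite('pics/s3.png',np.hstack([a,b]))
for c in('top','side'):
  for r in search_frame('ball_a_center',c): 
    l=np.array(r['location']);print(c,l.round(3),round(r['score'],2),'x',round(float((l[:2]-pv)@u),3))
to(-.0663,.1525)"
```

```text
side [ 0.514 -0.097  0.11 ] 0.2 x -0.037
5.58 [ 0.4816 -0.0986  0.1971] F [ 0.4  0.7 -0.2] rel [ 0.008 -0.03   1.115] tilt [-0.001  0.001 -1.   ] rz -0.08 along -0.0651
```

View pics/s3.png

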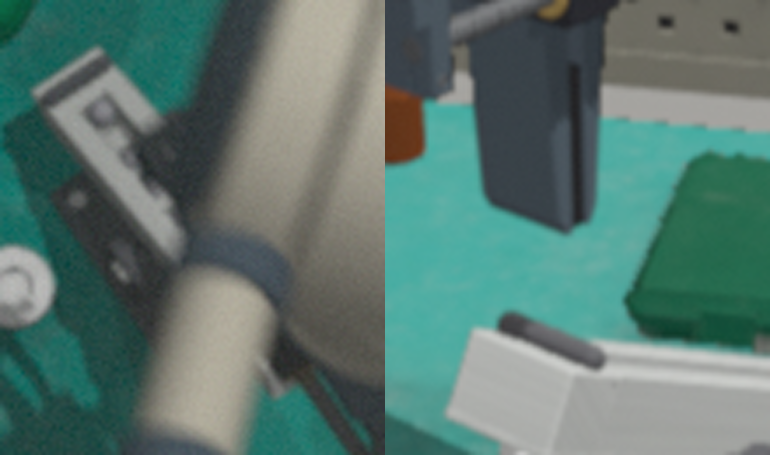

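The top crop shows a ball at the far end stop (100,110) and filled pockets near (130,155) and (155,190). The arm hides the channel. In the side crop the fingers are over the channel bar, so I'll press it.

Emit:
apply_moves(
  commands=[
    [0,0,0.3,0,0,0,0],
    [0,0,0.6,0,0,0,0],
    [0,0,0.85,0,0,0,0],
    [0,0,0.98,0,0,0,0],
    [0,0,1.05,0,0,0,0],
  ],
)

```text
time: 6.0
tcp_pos: [0.4822, -0.0978, 0.154]
eef_rot: [0.47, 0.883, -0.0, -0.0]
wrist_force: [0.6, 0.6, 0.1]
grip_width: 0.0001
grasp_force: 0.0
```

Emit:
apply_moves(
  commands=[
    [0,-0.08,0.1,0,0,0,0],
    [0,-0.17,0.22,0,0,0,0],
    [0,-0.28,0.34,0,0,0,0],
    [0,-0.38,0.45,0,0,0,0],
    [0,-0.46,0.57,0,0,0,0],
  ],
)

```text
time: 6.42
tcp_pos: [0.4661, -0.1088, 0.1317]
eef_rot: [0.471, 0.882, 0.0, 0.0]
wrist_force: [-0.8, -0.7, 1.1]
grip_width: 0.0007
grasp_force: 0.7
```

Emit:
apply_moves(
  commands=[
    [0,-0.09,0.11,0,0,0,0],
    [0,-0.16,0.22,0,0,0,0],
    [0,-0.22,0.33,0,0,0,0],
    [0,-0.28,0.44,0,0,0,0],
    [0,-0.33,0.56,0,0,0,0],
  ],
)

```text
time: 6.83
tcp_pos: [0.4553, -0.1159, 0.1091]
eef_rot: [0.471, 0.882, 0.0, 0.0]
wrist_force: [-0.5, -0.9, 0.5]
grip_width: 0.0001
grasp_force: 0.3
```

Emit:
apply_moves(
  commands=[
    [0,-0.04,0.13,0,0,0,0],
    [0,-0.08,0.26,0,0,0,0],
    [0,-0.12,0.39,0,0,0,0],
    [0,-0.15,0.52,0,0,0,0],
    [0,-0.17,0.65,0,0,0,0],
  ],
)

```text
time: 7.25
tcp_pos: [0.4497, -0.1196, 0.083]
eef_rot: [0.471, 0.882, 0.0, -0.0]
wrist_force: [-0.5, 0.0, 1.0]
grip_width: 0.0006
grasp_force: 0.2
```

Emit:
apply_moves(
  commands=[
    [0,-0.01,0.13,0,0,0,0],
    [0,-0.02,0.26,0,0,0,0],
    [0,-0.02,0.39,0,0,0,0],
    [0,-0.01,0.5,0,0,0,0],
    [0,0,0.57,0,0,0,0],
  ],
)

```text
time: 7.67
tcp_pos: [0.4497, -0.1195, 0.0601]
eef_rot: [0.471, 0.882, -0.0, -0.0]
wrist_force: [-0.6, 0.4, 0.1]
grip_width: 0.0003
grasp_force: 0.0
```

Emit:
apply_moves(
  commands=[
    [0,0,-0.5,0,0,0,0],
    [0,0,-1.3,0,0,0,0],
    [0,0,-2.1,0,0,0,0],
    [0,0,-2.9,0,0,0,0],
    [0,0,-3.4,0,0,0,0],
  ],
)

```text
time: 8.08
tcp_pos: [0.4505, -0.1198, 0.1996]
eef_rot: [0.47, 0.882, 0.0, 0.001]
wrist_force: [1.2, -0.3, 0.5]
grip_width: 0.0006
grasp_force: 0.0
```

Emit:
apply_moves(
  commands=[
    [0.5,-0.5,0,0,0,0,0],
    [1.1,-1.1,0,0,0,0,0],
    [1.7,-1.7,0,0,0,0,0],
    [2.3,-2.3,0,0,0,0,0],
    [2.5,-2.5,0,0,0,0,0],
  ],
)

```text
time: 8.5
tcp_pos: [0.3066, -0.0905, 0.1962]
eef_rot: [0.47, 0.882, -0.0, -0.001]
wrist_force: [-0.0, 1.0, -0.8]
grip_width: 0.0002
grasp_force: 0.0
```

```bash
python3 -c "
from h import *
import cv2
to(-.0663,.1525)
p,d=grab_frame('top');q,d=grab_frame('side')
a=cv2.resize(p[195:325,325:435,::-1],None,fx=3.5,fy=3.5,interpolation=2);b=cv2.resize(q[235:405,260:400,::-1],None,fx=455/170,fy=455/170,interpolation=2)
cv2.imwrite('pics/s4.png',np.hstack([a,b]))"
```

```text
8.5 [ 0.3066 -0.0905  0.1962] F [-0.   1.  -0.8] rel [-2.602  3.493  1.08 ] tilt [ 0.002 -0.002 -1.   ] rz -0.06 along -0.2054
```

View pics/s4.png

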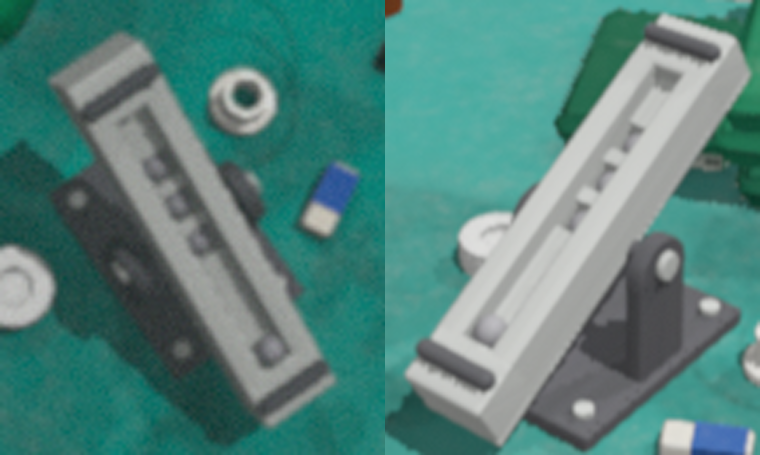

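Both views show one ball in each of the three pockets, at crop (155,165), (177,205) and (202,240). The spare is in the channel at (270,347), the board has its channel end down, and the arm is clear.

Emit:
apply_moves(
  commands=[
    [0,0,0,0,0,0,0],
    [0,0,0,0,0,0,0],
    [0,0,0,0,0,0,0],
    [0,0,0,0,0,0,0],
    [0,0,0,0,0,0,0],
  ],
)

```text
time: 9.02
tcp_pos: [0.3116, -0.0924, 0.1966]
eef_rot: [0.47, 0.882, 0.0, -0.0]
wrist_force: [-0.3, 0.4, -0.1]
grip_width: 0.0004
grasp_force: 0.0
```

```bash
python3 -c "
from bench import *
print(close_job())"
```

```text
the job is handed in; nothing more can be done
None
```

I handed the job in at about 9 s with one ball in each of the three pockets, the spare in the channel, the board resting channel end down and the arm clear; the arm hid the channel while the far end was down, so I did not see directly that all four balls had run out of it, and `close_job()` returned no verdict.

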